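Key a camera coupler onto a microscope's photo tube

ROBOT

A 7-joint arm with a two-finger parallel gripper is mounted at the origin on the work surface. World frame = base frame: x ahead of the robot, y to its left, z up, the work surface at z = 0. Lengths are in m, angles in rad, forces in N, time in s.
With the tool pointing down it reaches from about 0.425 to 0.875 m from the base axis. Payload 4.7 kg.
Tool frame: the origin (TCP) lies midway between the tips of the shut fingers; the grasp point (between the pads) lies 19 mm behind it (grip_depth is the distance from the TCP to the grasp point, in m); z points along the fingers, x is the direction in which the jaws open and shut, and the axes are right-handed (so a half turn about z gives the same grasp; the last joint's range is limited). The gripper opens to 87 mm and grips with 3 to 60 N. Pads are 19 mm wide; open, the fingers measure 117 mm over their backs; the gripper's body (75 mm by 190 mm) begins 51 mm behind the grasp point.
Start: joints at [-1.265, 0.321, -0.07, 1.45, 0.023, 1.371, -0.057], TCP at [0.187, 0.623, 0.223] pointing down, gripper open.
Joint ranges: [-2.86, 2.86], [-0.3, 2.09], [-1.38, 1.24], [0.06, 2.45], [-1.56, 4.7], [0.09, 2.05], [-2.69, 2.69]. Speed limits (rad/s): [2.57, 2.57, 3.14, 3.14, 3.14, 3.14, 3.14].

INTERFACE

Orientations are given as [roll, pitch, yaw] about the fixed x, y, z axes, in that order (R = Rz(yaw) Ry(pitch) Rx(roll)).
In Python, from station import * gives the robot as it stands. The module is installed in compiled form; this text tells all that it offers.
- The arm moves only by the tool jog_arm, never from a script. Its argument "moves" is text: rows parted by semicolons, each of 7 numbers parted by spaces: the shift along the tool's x, y, z in units of 40 mm (1.0 is 40 mm), then the turn, a rotation vector about the tool's x, y, z in units of 6 degrees (1.0 is 6 degrees), then the finger opening in mm, from 0 to 87. In form: tx ty tz rx ry rz grip; .... A call has 1 to 20 rows; each row is the pose to reach, as a shift and turn from the pose commanded when the call began, along the tool's axes at that moment; what a row does not reach only later rows make up. A row lasts 1/10 s, in which the tool goes at most 50 mm and 8.59 degrees, less where a joint would pass 70% of its speed; a pose out of reach is approached as far as the arm can. A call with a gripper value outside its range is refused whole. The fingers move at their own pace and stop on an object; "grip_force" is the grip in N (left out, the last holds). Time passes only in rows, so rows that repeat a pose let the fingers close. It gives the time, the measured TCP pose, the force and the opening at its end, in the units of the state.
- sense(): the state, without advancing time (a new reading comes with each control period).
- read_camera(name): name is "side" or "top" or "wrist"; returns (picture, depth): 400x640x3 uint8, red, green, blue; 400x640 float32, m along the optical axis (not along the pixel's ray), 0 where there is no reading.
- camera_params(name): a dict with "fovy" (degrees; the focal length in pixels is half the picture's height over the tangent of half this angle, whatever the lens; pixels are square), "cx", "cy" (the principal point, pixels), "position" and "orientation" of the camera in the world. Camera axes: x right, y down, z forward; pixel columns grow to the right and rows downward; lengths in m; the calibration is good to about 2 mm. A picture is of the moment at which its call begins: read the wrist's pose just before it. camera_params takes no time and is no camera call; for the wrist camera it gives the pose at the moment of the call.
- job_done(): hands the job in, once; it reports no verdict.
Trained networks look in the newest picture that a camera, given by its name, has taken for a name from the list of things; names that differ only in an ending like _2 or _b are one class to them, and where a whole thing is asked for, a point or a joint stands for the part that bears it (a point fixed in the world has none). Each returns a list of dicts, best first, with "conf" (0 to 1); they miss things now and then, are a little off and sometimes report something else, mostly with a low value. They report only what shows in the picture. A call takes as long as a camera call. They do not tell look-alikes from the thing itself.
- search_frame(label, camera): "position" ([x, y, z] in m, in the coordinates of the camera as it stood for that picture, good to about 4 mm: the middle of the surface that is visible of it).
- silhouettes(label, camera): "pixels" (400x640 bool, what is visible of it).
- pinpoint(label, camera): "position" ([x, y, z] in m, in the coordinates of the camera as it stood for that picture, good to about 4 mm: a listed point, or the origin of a listed thing).
The state is a dict: "time": time; "joint_positions": joint angles; "joint_velocities": joint speeds; "joint_efforts": joint torques, N m; "tool_pos": TCP position; "ee_rot": TCP orientation; "wrist_force": force on the tool from outside, world axes, zero at the start; "torque": the same for the moment, N m; "opening": opening from 0.0 (shut) to 1.0 (fully open).
Only numpy, scipy, OpenCV 4.12 (cv2) and the standard library are available. Lean on these libraries where they do the work, as an engineer would, in place of code of your own. Each camera call takes 0.05 s, during which the arm holds its last target.

TASK

Fit the knurled camera coupler to the microscope: set it over the upright photo tube, turn it until the keyways hidden inside drop over the tube's pins, then push it down fully home against the spring ring. Finish while still holding it pushed home, so that I can lock it: do not let go. Leave the other things on the bench where they are.

Things in the scene. Friction and masses are not known exactly. Their poses are not given: they have to be found in the camera images.
- coupler_center (a point): Centre of the camera coupler: an upright aluminium collar, 46 mm in diameter and 30 mm tall, knurled to be gripped anywhere round it, with a 25 mm wide neck 6 mm higher; 0.09 to 0.14 kg. This point is on its axis, 15 mm above its lower rim. It stands on the bench, neck up, in any yaw, in one of four places shared by chance with camera body, extension ring and spare eyepiece.
- coupler_rim (a point): Centre of the coupler's lower rim, z up. The bore, open below, is 31.5 mm wide and 26 mm deep, closed above by an inward flange. Three straight keyways 7 mm wide, 120 degrees apart, run up its wall from rim to flange, out of sight; the frame's x and y do not tell where. The coupler turns freely on the tube.
- tube_top (a point): Centre of the top of the microscope's photo tube, a fixed upright steel post 30 mm in diameter, 240 mm above the bench; its top 5 mm taper to 23 mm. z up. The coupler's centre lies 25 mm above this point when its rim clears the tube by 10 mm, at +1 mm when the rim rests on the pins, at -7 mm when the keyways have dropped over the pins and the rim meets the spring ring, at -11 mm fully home.
- tube_pins (a point): Point on the tube's axis at the height of its three round pins, 16 mm below the top. The pins are 4 mm thick, stick out 3.8 mm, and lie 120 degrees apart; the frame's x and y do not tell where. The keyways pass them within about 5 degrees, so at most 120 degrees of turn either way finds them; the coupler then drops 8 mm.
- column_top (a point): Top of the microscope's column, 200 mm above the bench, 125 mm from the tube's axis. On the other side of the tube two eyepieces slope up and away to 215 mm above the bench; at the height of the home coupler they are over 70 mm from the axis. Above 220 mm only the tube stands up.
- spring_ring (a joint): Steel spring ring round the tube's foot, 43 mm in diameter, which the coupler's rim pushes down: 0 m fully up, 0.004 m coupler fully home, where its flange is hard on the tube's top. It pushes up with 5 N at first and 10 N at the end, and lifts the coupler again if let go.
- camera_body: Bystander: black camera, a box 56 x 56 x 40 mm with a 34 mm aluminium ring on top (45 mm tall in all); origin under its centre.
- extension_ring: Bystander: aluminium extension ring, 32 mm in diameter, 14 mm tall, open through the middle; origin under its centre.
- spare_eyepiece: Bystander: dark eyepiece standing upright, 36 mm in diameter, 46 mm tall; origin under its centre.
- dust_cap: Bystander: flat black dust cap, 34 mm in diameter, 13 mm tall, lying amid the four places; origin under its centre.
- petri_dish: Bystander: clear covered dish, 94 mm in diameter, 14 mm tall; origin under its centre.
- well_plate: Bystander: clear well plate 85 x 127 mm, 18 mm tall, long side along its y; origin under its centre.
- probe: Bystander: dissecting needle with a wooden handle, 140 mm long along its x, 16 mm thick, lying on the bench; origin at its middle on the bench.
Things that resemble listed ones, but are neither listed nor needed, are in the scene too. Of the things that look like the part that bears coupler_center, the largest one is meant.

How it is judged:
On the way, in this order (a step that is already met when the one before it is completed fails the run):
1. the coupler is set over the photo tube (horizontal distance between coupler_center and tube_top below 0.0025 m and z of coupler_center in the frame of tube_top below 0.01 m).
2. its keyways have dropped over the pins (horizontal distance between coupler_center and tube_top below 0.0025 m and z of coupler_center in the frame of tube_top below -0.004 m), for 0.1 s.
At the end, for the whole second after the job is handed in: The coupler is still held on the photo tube: on its axis within 2.5 mm, upright within 0.06 rad, its centre at least 9.5 mm below the tube's top (home: 11), the spring ring down by more than 2.5 of its 4 mm, the fingers on the coupler with more than 2 N, and the coupler still (horizontal distance between coupler_center and tube_top below 0.0025 m and z of coupler_center in the frame of tube_top below -0.0095 m and value of joint spring_ring above 0.0025 m and angle between coupler_center's own z axis and vertical below 0.06 rad and contact force between the fingers and coupler above 2 N and linear speed of coupler below 0.02 m/s); the arm keeps its last pose, push and grip.
It fails at once if another thing on the bench is moved more than 30 mm (distance of any of camera_body, extension_ring, spare_eyepiece, dust_cap, petri_dish, well_plate, probe from where it was at the start of the episode above 0.03 m).
It also fails if it takes over 54 s, if anything falls off the work surface, if the arm or the gripper's body presses on something with over 40 N, if the wrist force passes 120 N, or if a joint passes its speed limit or range.

## Working session

There is one attempt and no reset: what is moved stays moved. The work goes in short steps, Python scripts to look and compute and a tool call to move; the robot and the scene stay as the last step left them, time stands still between calls to the robot, and variables do not carry over. Pictures are saved under pics/ and viewed, and the job is handed in when it is done.

Besides the shell and the picture viewer there is one more tool, called after ">>>" as name(argument=value, ...) on one line, values as JSON. jog_arm: Moves the arm, as the interface text tells. Its arguments: {"type":"object","properties":{"moves":{"type":"string"},"grip_force":{"type":"number"}},"required":["moves"]}

```bash
mkdir -p pics; cat > h.py <<'E'
from station import *
import numpy as np, cv2
from scipy.spatial.transform import Rotation as R
def par(c):
    p=camera_params(c); f=200/np.tan(np.radians(p['fovy'])/2)
    o=np.array(p['orientation'],float)
    M=o if o.shape==(3,3) else (R.from_euler('xyz',o).as_matrix() if o.size==3 else R.from_quat(o).as_matrix())
    return f,p['cx'],p['cy'],np.array(p['position']),M
def towo(c,v,P=None):
    f,cx,cy,t,M=P or par(c); return M@np.array(v)+t
def topx(c,w,P=None):
    f,cx,cy,t,M=P or par(c); v=M.T@(np.array(w)-t); return f*v[0]/v[2]+cx,f*v[1]/v[2]+cy
def cloud(c,d,P=None):
    f,cx,cy,t,M=P or par(c); v,u=np.mgrid[:400,:640]
    X=np.stack([(u-cx)/f*d,(v-cy)/f*d,d],-1); return X@M.T+t
E
python3 - <<'E'
from h import *
print(sense())
for c in ['side','top','wrist']:
    print(c,camera_params(c))
    P=par(c); im,d=read_camera(c); cv2.imwrite(f'pics/{c}0.png',im[:,:,::-1]); np.savez(f'{c}0.npz',im=im,d=d)
    if c!='wrist':
        for l in ['coupler_center','tube_top']:
            for r in pinpoint(l,c): print(l,r['conf'],towo(c,r['position'],P).round(4),np.round(topx(c,towo(c,r['position'],P),P)))
E
```

```text
{'time': 0.0, 'joint_positions': array([-1.2649162 ,  0.32184676, -0.07007386,  1.45167736,  0.02261937,
        1.37078225, -0.05687905]), 'joint_velocities': array([-0.00071699, -0.00048846,  0.00090539,  0.00084363, -0.00097187,
        0.00207662, -0.00014383]), 'joint_efforts': array([-3.68707042e-04, -4.91285634e+01, -4.04180121e-01, -3.12533498e+01,
       -6.39615557e-02,  4.36364359e-02,  1.71364682e-04]), 'tool_pos': array([0.18687998, 0.62198098, 0.22144481]), 'ee_rot': array([3.14147285e+00, 1.92316434e-03, 1.27906121e+00]), 'wrist_force': array([-0.23998689, -0.46868536, -0.41591313]), 'torque': array([-0.01157067,  0.00358828, -0.00599845]), 'opening': 0.9986725520709815}
side {'fovy': 52.25987113658303, 'cx': 323.54069721874447, 'cy': 201.39675162388616, 'position': array([ 0.18471519, -0.54148618,  0.61342426]), 'orientation': array([-2.12068061,  0.02074583, -0.48656315])}
coupler_center 0.76 [0.4359 0.0388 0.0135] [306. 289.]
coupler_center 0.62 [0.4537 0.1315 0.014 ] [295. 261.]
coupler_center 0.57 [0.3677 0.114  0.0096] [263. 280.]
tube_top 0.57 [ 0.5264 -0.1634  0.2417] [412. 239.]
top {'fovy': 51.30721008291215, 'cx': 316.7456476995074, 'cy': 198.7815008451557, 'position': array([0.37338672, 0.13105767, 1.12713293]), 'orientation': array([-2.98849923, -0.02441536, -1.54853669])}
coupler_center 0.79 [0.4508 0.1283 0.012 ] [308. 234.]
coupler_center 0.64 [0.3659 0.1143 0.0125] [313. 266.]
coupler_center 0.48 [0.4331 0.043  0.0092] [340. 241.]
tube_top 0.64 [ 0.523  -0.166   0.2423] [445. 196.]
wrist {'fovy': 70.96554258961021, 'cx': 317.8861576869956, 'cy': 198.20826134015212, 'position': array([0.11418674, 0.64571716, 0.38378087]), 'orientation': array([2.86116067e+00, 1.81508142e-03, 1.27968114e+00])}
```

View pics/side0.png

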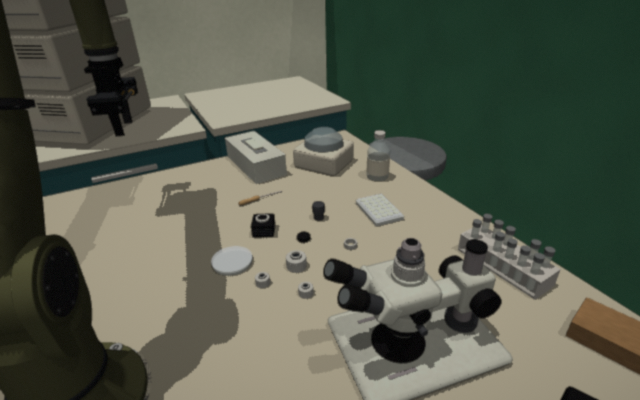

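View pics/top0.png

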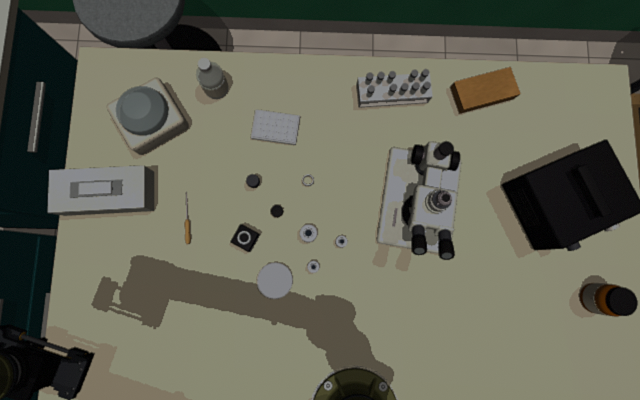

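```bash
python3 - <<'E'
import cv2,numpy as np
a=cv2.imread('pics/side0.png')[210:340,210:370]; b=cv2.imread('pics/top0.png')[205:295,280:370]
cv2.imwrite('pics/crop.png',np.hstack([cv2.resize(a,(440,358),interpolation=2),cv2.resize(b,(358,358),interpolation=2)]))
E
```

```text
(no output)
```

View pics/crop.png

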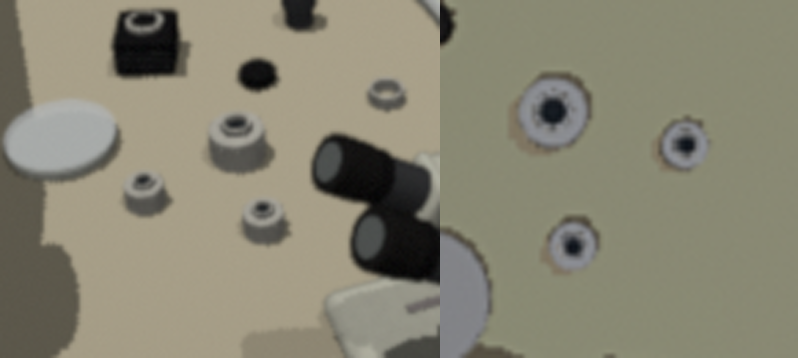

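Candidates that look like the coupler:
- Large knurled collar with neck: side (295,261), top (308,233).
- Small look-alikes: side (263,280) and (306,289).
- Plain open extension ring: side (350,243).

The crop confirms that the one at side (295,261) is clearly the largest, so I choose it. Next I refine the coupler and tube positions.

```bash
cat >> h.py <<'E'
def circ(xy):
    A=np.c_[2*xy,np.ones(len(xy))]; s=np.linalg.lstsq(A,(xy**2).sum(1),rcond=None)[0]
    return s[:2],np.sqrt(s[2]+s[:2]@s[:2])
def toolrows(target,yaw=None):
    s=sense(); M=R.from_euler('xyz',s['ee_rot']).as_matrix()
    d=M.T@(np.array(target)-s['tool_pos'])/0.04
    rv=[0,0,0]
    Rt=R.from_euler('xyz',[np.pi,0,s['ee_rot'][2] if yaw is None else yaw])
    rv=np.degrees((R.from_matrix(M).inv()*Rt).as_rotvec())/6
    return d.round(3),rv.round(3)
E
python3 - <<'E'
from h import *
for c in ['side','top']:
    z=np.load(c+'0.npz'); P=par(c); W=cloud(c,z['d'],P)
    for n,(x,y),(zl,zh) in [('coup',(0.451,0.130),(0.024,0.033)),('coupneck',(0.451,0.130),(0.0335,0.045)),('tube',(0.5245,-0.165),(0.236,0.25)),('tubebody',(0.5245,-0.165),(0.226,0.234)),('ringy',(0.5245,-0.165),(0.19,0.22))]:
        m=(np.hypot(W[...,0]-x,W[...,1]-y)<0.035)&(W[...,2]>zl)&(W[...,2]<zh)
        q=W[m]; print(c,n,len(q),q.mean(0).round(4),q.min(0).round(4),q.max(0).round(4))
    P=par(c)
    for l in ['camera_body','extension_ring','spare_eyepiece','dust_cap','petri_dish','column_top']:
        r=pinpoint(l,c); print(c,l,[(q['conf'],towo(c,q['position'],P).round(3)) for q in r[:2]])
print(toolrows([0.451,0.130,0.20],yaw=0))
E
python3 - <<'E'
import cv2,numpy as np
a=cv2.imread('pics/side0.png')[225:300,370:450]; b=cv2.imread('pics/top0.png')[170:230,410:470]
cv2.imwrite('pics/crop2.png',np.hstack([cv2.resize(a,(400,375),interpolation=2),cv2.resize(b,(375,375),interpolation=2)]))
E
```

```text
side coup 193 [0.4521 0.1245 0.0292] [0.4316 0.1048 0.024 ] [0.4758 0.153  0.0329]
side coupneck 42 [0.4537 0.1286 0.0351] [0.4417 0.1161 0.0335] [0.4665 0.1423 0.0372]
side tube 172 [ 0.5206 -0.1694  0.2394] [ 0.5084 -0.1815  0.236 ] [ 0.534  -0.1559  0.2422]
side tubebody 85 [ 0.5148 -0.1749  0.23  ] [ 0.5072 -0.1824  0.226 ] [ 0.5312 -0.1595  0.2339]
side ringy 628 [ 0.5134 -0.1775  0.2065] [ 0.4979 -0.1917  0.1902] [ 0.5441 -0.1485  0.22  ]
side camera_body [(0.58, array([0.437, 0.3  , 0.002]))]
side extension_ring [(0.46, array([ 0.601,  0.138, -0.   ]))]
side spare_eyepiece [(0.67, array([0.589, 0.28 , 0.002])), (0.34, array([ 0.327,  0.211, -0.004]))]
side dust_cap [(0.5, array([ 0.516,  0.22 , -0.003]))]
side petri_dish [(0.56, array([ 0.331,  0.213, -0.005]))]
side column_top [(0.61, array([ 0.649, -0.184,  0.199])), (0.4, array([0.454, 0.129, 0.002]))]
top coup 202 [0.4529 0.1291 0.0295] [0.4305 0.1078 0.0245] [0.4755 0.1529 0.0329]
top coupneck 34 [0.4513 0.1321 0.0356] [0.4378 0.1185 0.0335] [0.4695 0.1471 0.0396]
top tube 119 [ 0.5208 -0.1655  0.2391] [ 0.5071 -0.178   0.236 ] [ 0.5335 -0.1517  0.2442]
top tubebody 26 [ 0.5194 -0.1586  0.2311] [ 0.5075 -0.182   0.2263] [ 0.5375 -0.1515  0.2339]
top ringy 210 [ 0.5163 -0.1562  0.2093] [ 0.498  -0.1875  0.1902] [ 0.5442 -0.1424  0.2199]
top camera_body [(0.79, array([0.434, 0.295, 0.005])), (0.53, array([ 0.333,  0.215, -0.001]))]
top extension_ring [(0.42, array([ 0.601,  0.139, -0.004]))]
top spare_eyepiece [(0.7, array([0.747, 0.229, 0.   ])), (0.54, array([0.591, 0.283, 0.002]))]
top dust_cap [(0.63, array([0.512, 0.215, 0.002]))]
top petri_dish [(0.94, array([0.333, 0.216, 0.001]))]
top column_top [(0.28, array([0.451, 0.126, 0.001]))]
(array([-9.895,  9.862,  0.565]), array([ 0.0000e+00, -1.0000e-03,  1.2214e+01]))
```

View pics/crop2.png

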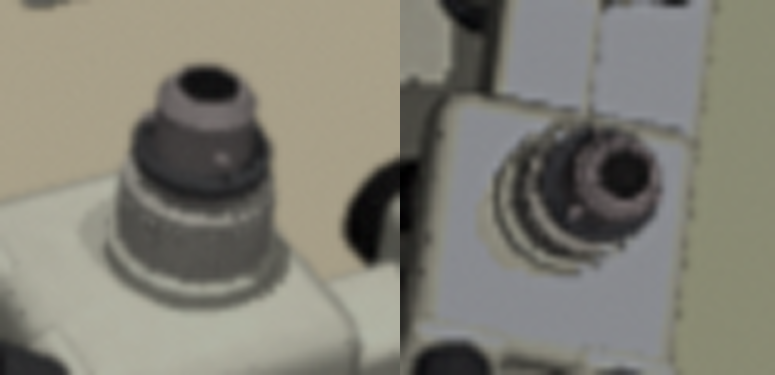

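>>> jog_arm(moves="-3 3 0.1 0 0 4 75; -6 6 0.3 0 0 8 75; -9.91 9.82 0.57 0 0 12.2 75; -9.91 9.82 0.57 0 0 12.2 75; -9.91 9.82 0.57 0 0 12.2 75; -9.91 9.82 0.57 0 0 12.2 75; -9.91 9.82 0.57 0 0 12.2 75; -9.91 9.82 0.57 0 0 12.2 75; -9.91 9.82 0.57 0 0 12.2 75; -9.91 9.82 0.57 0 0 12.2 75; -9.91 9.82 0.57 0 0 12.2 75; -9.91 9.82 0.57 0 0 12.2 75; -9.91 9.82 0.57 0 0 12.2 75; -9.91 9.82 0.57 0 0 12.2 75; -9.91 9.82 0.57 0 0 12.2 75; -9.91 9.82 0.57 0 0 12.2 75; -9.91 9.82 0.57 0 0 12.2 75; -9.91 9.82 0.57 0 0 12.2 75")

```text
time: 2.75
tool_pos: [0.449, 0.1305, 0.1998]
ee_rot: [3.142, -0.0, 0.003]
wrist_force: [-0.1, 0.2, 0.3]
opening: 0.86
```

```bash
python3 - <<'E'
from h import *
s=sense(); print(s['time'],s['tool_pos'],s['ee_rot'],s['joint_positions'].round(3))
P=par('wrist'); im,d=read_camera('wrist'); cv2.imwrite('pics/w1.png',im[:,:,::-1]); np.savez('w1.npz',im=im,d=d)
W=cloud('wrist',d,P)
for zl,zh in[(0.02,0.033),(0.0335,0.045)]:
    m=(np.hypot(W[...,0]-.452,W[...,1]-.13)<0.035)&(W[...,2]>zl)&(W[...,2]<zh); q=W[m]
    print(len(q),q.mean(0),q.min(0),q.max(0),(q.min(0)+q.max(0))/2)
for r in pinpoint('coupler_center','wrist'): print(r['conf'],towo('wrist',r['position'],P))
print(topx('wrist',s['tool_pos'],P),topx('wrist',[.452,.13,.03],P))
E
```

```text
2.75 [0.44900512 0.13045999 0.19976832] [ 3.14158658e+00 -7.15339517e-05  2.64651639e-03] [-0.792 -0.075  0.435  1.93   0.033  1.28  -0.365]
971 [0.45265688 0.13185779 0.0293714 ] [0.42903516 0.10795212 0.02013598] [0.47604322 0.15316054 0.03297107] [0.45253919 0.13055633 0.02655352]
162 [0.45247161 0.1305664  0.03549713] [0.44052416 0.11745814 0.03355328] [0.46449572 0.1422426  0.03720614] [0.45250994 0.12985037 0.03537971]
0.86 [0.43764308 0.0437978  0.00906969]
0.76 [0.45216709 0.12822132 0.01139639]
0.62 [0.36361562 0.11393107 0.01487586]
(np.float64(318.0983008642461), np.float64(244.89334192664867)) (np.float64(320.55017802893525), np.float64(183.89882419901667))
```

View pics/w1.png

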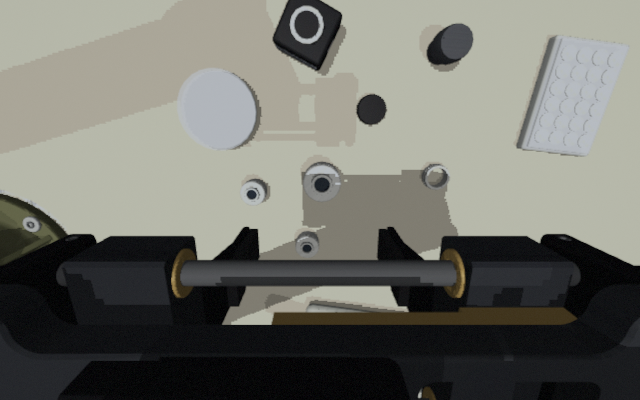

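The wrist view shows the large collar at (321,181), which agrees with (0.4525, 0.130). I descend and grip it.

>>> jog_arm(moves="0.09 0.01 1 0 0 0 75; 0.09 0.01 2 0 0 0 75; 0.09 0.01 3 0 0 0 75; 0.09 0.01 3.7 0 0 0 75; 0.09 0.01 4.3 0 0 0 75; 0.09 0.01 4.7 0 0 0 75; 0.09 0.01 4.83 0 0 0 75; 0.09 0.01 4.83 0 0 0 75; 0.09 0.01 4.83 0 0 0 75; 0.09 0.01 4.83 0 0 0 60; 0.09 0.01 4.83 0 0 0 50; 0.09 0.01 4.83 0 0 0 40; 0.09 0.01 4.83 0 0 0 30; 0.09 0.01 4.83 0 0 0 30; 0.09 0.01 4.83 0 0 0 30; 0.09 0.01 4.83 0 0 0 30", grip_force=40)

```text
time: 4.45
tool_pos: [0.4529, 0.1296, 0.0068]
ee_rot: [-3.141, -0.0, 0.001]
wrist_force: [-1.5, -0.4, 2.1]
opening: 0.519
```

```bash
python3 - <<'E'
from h import *
s=sense(); print(s['time'],s['tool_pos'],s['ee_rot'],s['opening']*87,s['wrist_force'])
P=par('wrist'); im,d=read_camera('wrist'); cv2.imwrite('pics/w2.png',im[:,:,::-1]); np.savez('w2.npz',im=im,d=d)
W=cloud('wrist',d,P)
for zl,zh in[(0.02,0.033),(0.0335,0.045)]:
    m=(np.hypot(W[...,0]-.452,W[...,1]-.13)<0.025)&(W[...,2]>zl)&(W[...,2]<zh); q=W[m]
    print(len(q),q.mean(0),q.min(0),q.max(0),(q.min(0)+q.max(0))/2)
E
```

```text
4.45 [0.45294609 0.12959515 0.00676692] [-3.14135795e+00 -2.69857952e-04  1.45931398e-03] 45.18178508909742 [-1.4910513  -0.43186459  2.05073368]
3054 [0.45238411 0.13887573 0.02874382] [0.42921314 0.10736129 0.02001407] [0.47610959 0.15440905 0.03296352] [0.45266136 0.13088517 0.0264888 ]
408 [0.45128418 0.13744212 0.03564975] [0.42885853 0.11753644 0.03350777] [0.47616964 0.14336992 0.04498548] [0.45251408 0.13045318 0.03924662]
```

View pics/w2.png

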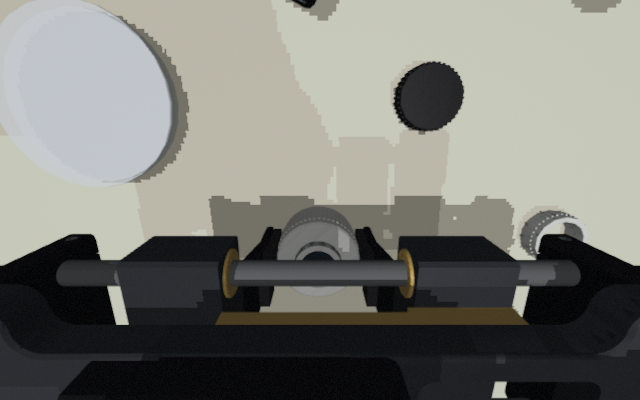

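Coupler gripped: opening is 45 mm, and the collar sits between the pads at (318,255). I lift it and go to a viewpoint short of the tube, turned so the wrist camera sees it.

>>> jog_arm(moves="0 0 -0.6 0 0 0 30; 0 0 -1.6 0 0 0 30; 0 0 -2.6 0 0 0 30; 0 0 -3.6 0 0 0 30; 0 0 -4.6 0 0 0 30; 0 0 -5.6 0 0 0 30; 0 0.3 -6.5 0 0 1 30; 0 1 -7 0 0 2.3 30; -0.1 1.8 -7.33 0 0 3.6 30; -0.1 2.6 -7.33 0 0 4.9 30; -0.1 3.4 -7.33 0 0 6.2 30; -0.2 4.2 -7.33 0 0 7.5 30; -0.2 5 -7.33 0 0 8.8 30; -0.2 5.8 -7.33 0 0 10.1 30; -0.3 6.5 -7.33 0 0 11.4 30; -0.32 7 -7.33 0 0 12.7 30; -0.32 7.3 -7.33 0 0 14 30; -0.32 7.42 -7.33 0 0 15 30; -0.32 7.42 -7.33 0 0 15 30; -0.32 7.42 -7.33 0 0 15 30")

```text
time: 6.5
tool_pos: [0.4402, -0.167, 0.2994]
ee_rot: [3.141, 0.0, -1.567]
wrist_force: [-0.7, 0.9, -1.9]
opening: 0.522
```

```bash
python3 - <<'E'
from h import *
s=sense(); print(s['time'],s['tool_pos'],s['ee_rot'],s['opening']*87,s['wrist_force'],s['joint_positions'].round(2))
P=par('wrist'); im,d=read_camera('wrist'); cv2.imwrite('pics/w3.png',im[:,:,::-1]); np.savez('w3.npz',im=im,d=d)
W=cloud('wrist',d,P)
for zl,zh in[(0.237,0.25),(0.226,0.234),(0.22,0.226)]:
    m=(np.hypot(W[...,0]-.522,W[...,1]+.167)<0.03)&(W[...,2]>zl)&(W[...,2]<zh); q=W[m]
    if len(q): print(len(q),q.mean(0),q.min(0),q.max(0),(q.min(0)+q.max(0))/2)
for r in pinpoint('tube_top','wrist')+pinpoint('coupler_center','wrist'): print(r['conf'],towo('wrist',r['position'],P))
print(topx('wrist',s['tool_pos'],P),topx('wrist',[.522,-.167,.24],P))
E
```

```text
6.5 [ 0.44021164 -0.16701384  0.29938106] [ 3.14093040e+00  3.49583333e-04 -1.56681076e+00] 45.43771220954833 [-0.67156671  0.92535552 -1.86679734] [-0.43 -0.15  0.67  1.77  0.09  1.49 -1.34]
964 [ 0.52181352 -0.16562054  0.23955791] [ 0.50871962 -0.17924845  0.23702838] [ 0.534808   -0.15263212  0.2423715 ] [ 0.52176381 -0.16594029  0.23969994]
26 [ 0.523106   -0.16713041  0.23087579] [ 0.50706446 -0.18329571  0.22601447] [ 0.54008441 -0.1518624   0.23398448] [ 0.52357443 -0.16757906  0.22999947]
53 [ 0.52214696 -0.16536119  0.22488912] [ 0.508224   -0.18336485  0.22316784] [ 0.53957662 -0.15098491  0.22598433] [ 0.52390031 -0.16717488  0.22457608]
0.86 [ 0.52057608 -0.1617874   0.2381809 ]
0.83 [0.43449789 0.0413527  0.0106441 ]
0.77 [ 0.43761854 -0.17032358  0.30460491]
0.72 [0.3631903  0.10922526 0.01315072]
(np.float64(319.7936591357225), np.float64(242.83714844554729)) (np.float64(319.9120544442692), np.float64(108.88222867814733))
```

View pics/w3.png

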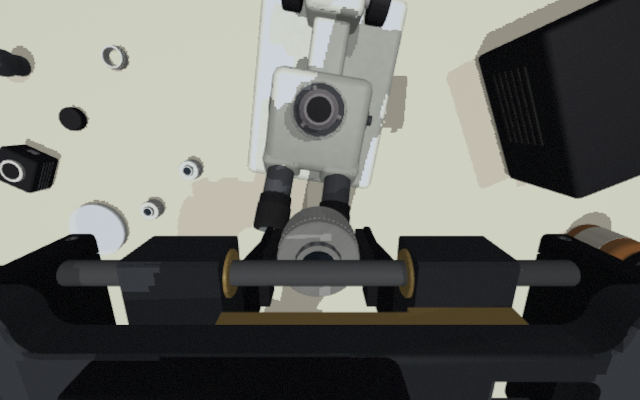

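Tube seen at (319,108), about (0.5218, -0.166). I move over it and lower gently.

>>> jog_arm(moves="-0.02 -0.6 0 0 0 0 30; -0.02 -1.4 0 0 0 0 30; -0.02 -2.02 0.2 0 0 0 30; -0.02 -2.02 0.6 0 0 0 30; -0.02 -2.02 0.9 0 0 0 30; -0.02 -2.02 1 0 0 0 30; -0.02 -2.02 1.1 0 0 0 30; -0.02 -2.02 1.2 0 0 0 30; -0.02 -2.02 1.3 0 0 0 30; -0.02 -2.02 1.3 0 0 0 30")

```text
time: 7.65
tool_pos: [0.521, -0.1663, 0.2476]
ee_rot: [-3.142, 0.001, -1.569]
wrist_force: [0.4, 0.8, -1.4]
opening: 0.525
```

```bash
python3 - <<'E'
from h import *
s=sense(); print(s['time'],s['tool_pos'],s['ee_rot'],s['opening']*87,s['wrist_force'],s['torque'],s['joint_positions'].round(2))
im,d=read_camera('side')
im2,d2=read_camera('wrist')
cv2.imwrite('pics/s4.png',np.hstack([cv2.resize(im[190:310,340:500],(520,390),interpolation=2),cv2.resize(im2[180:300,240:400],(270,390))])[:,:,::-1])
E
```

```text
7.65 [ 0.52096477 -0.16631062  0.24761726] [-3.14152974e+00  5.10627992e-04 -1.56932951e+00] 45.69269145060255 [ 0.37454114  0.75834581 -1.44907173] [-0.06008799  0.1497877  -0.00292801] [-0.42  0.1   0.73  1.7  -0.07  1.38 -1.25]
```

View pics/s4.png

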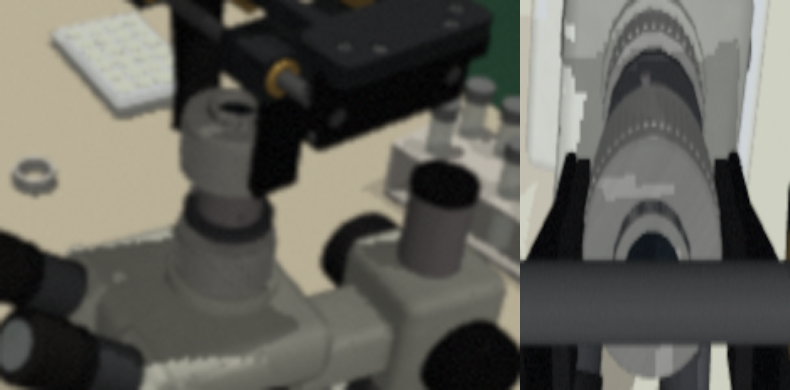

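The side view shows the collar's rim just over the tube top, aligned. I continue down toward the pins.

>>> jog_arm(moves="0 0 0.05 0 0 0 30; 0 0 0.1 0 0 0 30; 0 0 0.15 0 0 0 30; 0 0 0.2 0 0 0 30; 0 0 0.25 0 0 0 30; 0 0 0.3 0 0 0 30; 0 0 0.33 0 0 0 30; 0 0 0.33 0 0 0 30")

```text
time: 8.55
tool_pos: [0.5216, -0.1667, 0.2345]
ee_rot: [-3.141, -0.001, -1.57]
wrist_force: [3.8, -2.3, -2.0]
opening: 0.527
```

>>> jog_arm(moves="0.01 -0.02 0 0 0 0 30; 0.02 -0.03 0.02 0 0 0 30; 0.02 -0.03 0.05 0 0 0 30; 0.02 -0.03 0.07 0 0 0 30; 0.02 -0.03 0.09 0 0 0 30; 0.02 -0.03 0.09 0 0 0 30")

```text
time: 9.15
tool_pos: [0.5221, -0.1669, 0.2324]
ee_rot: [3.141, 0.001, -1.569]
wrist_force: [-4.3, 1.6, 8.9]
opening: 0.522
```

>>> jog_arm(moves="-0.01 0.015 0 0 0 -0.5 30; -0.01 0.015 0 0 0 -1 30; -0.01 0.015 0 0 0 -1.5 30; -0.01 0.015 0 0 0 -2 30; -0.01 0.015 0 0 0 -2.5 30; -0.01 0.015 0 0 0 -3 30; -0.01 0.015 0 0 0 -3.5 30; -0.01 0.015 0 0 0 -4 30; -0.01 0.015 0 0 0 -4.5 30; -0.01 0.015 0 0 0 -5 30")

```text
time: 10.15
tool_pos: [0.5226, -0.1667, 0.2325]
ee_rot: [-3.139, -0.001, -1.044]
wrist_force: [0.4, 0.6, 5.9]
opening: 0.524
```

```bash
python3 - <<'E'
from h import *
s=sense(); print(s['time'],s['tool_pos'],s['ee_rot'],s['opening']*87,s['wrist_force'],s['torque'],s['joint_positions'].round(2))
E
```

```text
10.15 [ 0.52264149 -0.16673758  0.2324701 ] [-3.13922034e+00 -8.84464658e-04 -1.04355918e+00] 45.59339282357191 [0.39825629 0.64315338 5.87351365] [ 0.04005601  0.19483382 -0.07779094] [-0.38  0.1   0.7   1.72 -0.07  1.34 -0.72]
```

>>> jog_arm(moves="0 0 0.02 0 0 -0.5 30; 0 0 0.02 0 0 -1 30; 0 0 0.02 0 0 -1.5 30; 0 0 0.02 0 0 -2 30; 0 0 0.02 0 0 -2.5 30; 0 0 0.02 0 0 -3 30; 0 0 0.02 0 0 -3.5 30; 0 0 0.02 0 0 -4 30; 0 0 0.02 0 0 -4.5 30; 0 0 0.02 0 0 -5 30")

```text
time: 11.15
tool_pos: [0.523, -0.1665, 0.2324]
ee_rot: [-3.139, -0.003, -0.52]
wrist_force: [-0.1, 1.1, 9.6]
opening: 0.526
```

```bash
python3 - <<'E'
from h import *
s=sense(); print(s['time'],s['tool_pos'],s['ee_rot'],s['opening']*87,s['wrist_force'],s['torque'],s['joint_positions'].round(2))
E
```

```text
11.15 [ 0.52300803 -0.16649576  0.23236728] [-3.13906152e+00 -2.63269384e-03 -5.19824235e-01] 45.7325715844881 [-0.08313561  1.13447182  9.61433728] [ 0.14444029  0.25361963 -0.04108726] [-0.35  0.1   0.66  1.71 -0.07  1.34 -0.2 ]
```

>>> jog_arm(moves="0 0 0 0 0 -0.5 30; 0 0 0 0 0 -1 30; 0 0 0 0 0 -1.5 30; 0 0 0 0 0 -2 30; 0 0 0 0 0 -2.5 30; 0 0 0 0 0 -3 30; 0 0 0 0 0 -3.5 30; 0 0 0 0 0 -4 30; 0 0 0 0 0 -4.5 30; 0 0 0 0 0 -5 30")

```text
time: 12.15
tool_pos: [0.5228, -0.1664, 0.2322]
ee_rot: [-3.141, -0.003, 0.004]
wrist_force: [0.1, 1.6, 7.5]
opening: 0.527
```

```bash
python3 - <<'E'
from h import *
s=sense(); print(s['time'],s['tool_pos'],s['ee_rot'],s['opening']*87,s['wrist_force'],s['torque'],s['joint_positions'].round(2))
E
```

```text
12.15 [ 0.52280723 -0.16640661  0.23215252] [-3.14055157e+00 -3.08175536e-03  3.78141924e-03] 45.831126371904766 [0.13999851 1.56414325 7.51186574] [ 0.23364076  0.33502447 -0.05668401] [-0.32  0.1   0.63  1.71 -0.06  1.34  0.32]
```

>>> jog_arm(moves="0 0 0.02 0 0 -0.5 30; 0 0 0.02 0 0 -1 30; 0 0 0.02 0 0 -1.5 30; 0 0 0.02 0 0 -2 30; 0 0 0.02 0 0 -2.5 30; 0 0 0.02 0 0 -3 30; 0 0 0.02 0 0 -3.5 30; 0 0 0.02 0 0 -4 30; 0 0 0.02 0 0 -4.5 30; 0 0 0.02 0 0 -5 30")

```text
time: 13.15
tool_pos: [0.5218, -0.1672, 0.229]
ee_rot: [-3.141, -0.001, 0.522]
wrist_force: [1.5, 0.4, -1.3]
opening: 0.523
```

```bash
python3 - <<'E'
from h import *
s=sense(); print(s['time'],s['tool_pos'],s['ee_rot'],s['opening']*87,s['wrist_force'],s['torque'],s['joint_positions'].round(2))
E
```

```text
13.15 [ 0.5218039  -0.16722971  0.22896165] [-3.14115094e+00 -8.31477758e-04  5.22424514e-01] 45.47747911029083 [ 1.51022716  0.43056327 -1.26746953] [ 0.12626526 -0.13495721 -1.42004571] [-0.3   0.1   0.6   1.72 -0.06  1.34  0.84]
```

The coupler has dropped: z is 3 mm lower and the vertical force is gone. The pins now stop the turn, with 1.4 N m of torque. I turn back a little to relieve it.

>>> jog_arm(moves="0 0 0.03 0 0 0.3 30; 0 0 0.03 0 0 0.6 30; 0 0 0.03 0 0 0.6 30")

```text
time: 13.45
tool_pos: [0.5217, -0.1671, 0.2288]
ee_rot: [-3.141, -0.001, 0.461]
wrist_force: [-0.4, 0.1, 4.6]
opening: 0.527
```

```bash
python3 - <<'E'
from h import *
s=sense(); print(s['time'],s['tool_pos'],s['ee_rot'],s['opening']*87,s['wrist_force'],s['torque'],s['joint_positions'].round(2))
E
```

```text
13.45 [ 0.52174127 -0.16707808  0.22878464] [-3.14143740e+00 -6.23650221e-04  4.60500790e-01] 45.815887573805725 [-0.42063897  0.07459076  4.57813163] [-0.02509121  0.26372341 -0.57185541] [-0.3   0.1   0.61  1.72 -0.06  1.34  0.78]
```

>>> jog_arm(moves="0 0 0 0 0 0.2 30; 0 0 0 0 0 0.4 30; 0 0 0.05 0 0 0.4 30; 0 0 0.1 0 0 0.4 30; 0 0 0.1 0 0 0.4 30")

```text
time: 13.95
tool_pos: [0.5221, -0.1671, 0.2242]
ee_rot: [3.141, -0.001, 0.421]
wrist_force: [-0.1, -1.1, 3.6]
opening: 0.526
```

```bash
python3 - <<'E'
from h import *
s=sense(); print(s['time'],s['tool_pos'],s['ee_rot'],s['opening']*87,s['wrist_force'],s['torque'],s['joint_positions'].round(2))
E
```

```text
13.95 [ 0.52213327 -0.16707538  0.22417387] [ 3.14074472e+00 -5.90339326e-04  4.20542468e-01] 45.802592906600395 [-0.10333275 -1.06098956  3.6064383 ] [-0.24042385 -0.03713489 -0.13579574] [-0.3   0.11  0.61  1.72 -0.06  1.33  0.74]
```

>>> jog_arm(moves="0 0 0 0 0 0.1 30; 0 0 0.04 0 0 0.1 30; 0 0 0.08 0 0 0.1 30; 0 0 0.12 0 0 0.1 30; 0 0 0.15 0 0 0.1 30; 0 0 0.15 0 0 0.1 30", grip_force=55)

```text
time: 14.55
tool_pos: [0.5222, -0.167, 0.2207]
ee_rot: [3.141, -0.002, 0.41]
wrist_force: [-4.1, 0.5, 15.9]
opening: 0.521
```

```bash
python3 - <<'E'
from h import *
s=sense(); print(s['time'],s['tool_pos'],s['ee_rot'],s['opening']*87,s['wrist_force'],s['torque'],s['joint_positions'].round(2))
E
```

```text
14.55 [ 0.52216764 -0.16703705  0.22065933] [ 3.14126266e+00 -1.77679343e-03  4.09833100e-01] 45.344662160555366 [-4.14612691  0.48619178 15.89651756] [-0.01349508  1.08448667 -0.02749353] [-0.3   0.11  0.61  1.73 -0.06  1.32  0.73]
```

>>> jog_arm(moves="0 0 0.02 0 0 0 30; 0 0 0.04 0 0 0 30; 0 0 0.04 0 0 0 30; 0 0 0.04 0 0 0 30")

```text
time: 14.95
tool_pos: [0.5222, -0.167, 0.2206]
ee_rot: [3.141, -0.003, 0.41]
wrist_force: [-7.4, 1.3, 24.1]
opening: 0.524
```

```bash
python3 - <<'E'
from h import *
s=sense(); print(s['time'],s['tool_pos'],s['ee_rot'],s['opening']*87,s['wrist_force'],s['torque'])
Ps=par('side'); im,d=read_camera('side')
im2,d2=read_camera('wrist'); P=par('wrist')
cv2.imwrite('pics/s5.png',np.hstack([cv2.resize(im[190:310,340:500],(400,300),interpolation=2),cv2.resize(im2[160:310,220:420],(400,300),interpolation=2)])[:,:,::-1])
for n,W in (('side',cloud('side',d,Ps)),('wrist',cloud('wrist',d2,P))):
    h=np.hypot(W[...,0]-.522,W[...,1]+.167)
    for lo,hi in((0.0,.0125),(.0135,.022)):
        q=W[(h>lo)&(h<hi)&(W[...,2]>.225)&(W[...,2]<.262)]
        print(n,lo,len(q),np.percentile(q[:,2],[10,50,90]).round(4))
print(sense()['tool_pos'],sense()['wrist_force'])
E
```

```text
14.95 [ 0.52219322 -0.16703361  0.22060638] [ 3.14148340e+00 -2.63154592e-03  4.09842876e-01] 45.5886156516547 [-7.35849086  1.27738017 24.08579582] [ 0.17372416  1.83226361 -0.0631495 ]
side 0.0 44 [0.2437 0.2465 0.2497]
side 0.0135 123 [0.2336 0.2433 0.2444]
wrist 0.0 413 [0.2435 0.2455 0.2498]
wrist 0.0135 1848 [0.2428 0.2435 0.2443]
[ 0.52219514 -0.16707124  0.22060765] [-7.62559808  1.80383064 24.78876616]
```

View pics/s5.png

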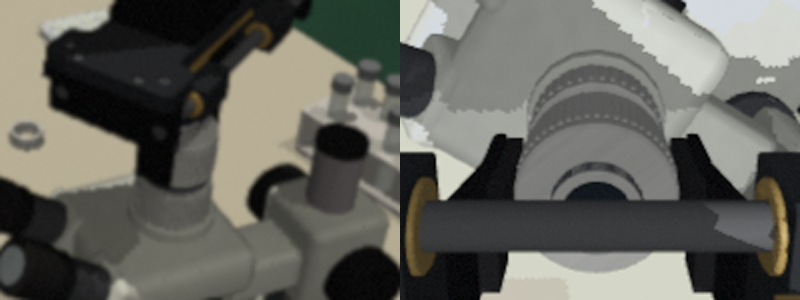

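The pictures show the collar seated on the microscope ring, with its top at about 0.2435–0.244 (home: 0.244). Another 8 N of push moved it less than 0.1 mm, so it is hard home.

```bash
python3 - <<'E'
from h import *
print(job_done()); s=sense(); print(s['time'],s['tool_pos'],s['wrist_force'],s['opening'])
E
```

```text
the job is handed in; nothing more can be done
None
the job is handed in; nothing more can be done
```

The camera coupler is fully home on the photo tube, and the gripper is still holding it there at 55 N. I handed the job in at about 15 s. The hand-in reports no verdict, and no reading came back after it.

I picked the largest of the three look-alike collars and set it over the tube until it rested on the pins. I then turned it until the keyways dropped, by about 120° at most. The turn ran slightly past the drop, and the torque reached 1.4 N m before I turned back a few degrees. After that I pushed it down.

**Last checks before hand-in:**
- **Depth:** the collar's top measured 0.2435 m in the wrist view and 0.2433 m in the side view, against 0.244 m when home. The tool height also put the coupler's centre at about 11 mm below the tube's top.
- **Hard stop:** raising the push from 16 to 24 N moved it less than 0.1 mm.
- **Position and tilt:** the tool was within about 1 mm of my estimate of the tube's axis and tilted about 0.003 rad.
- **Side force:** about 7.5 N remained from pressing. I left it because it was small and nothing was moving.
- **Not checked:** the spring ring's travel, which I inferred from the depth and force. I also did not re-measure where the other things on the bench are, though no move was planned to touch them.

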